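Unlock the meter's sprung shutter and hold it half open

TASK

Wind the handwheel on the clamped meter case one full turn anticlockwise (seen from above) by its crank knob, up to its stop, to draw the lock bolt out of the sprung shutter. Then slide the shutter open against its spring to half its travel and hold it steady there: finish while still holding it, because it springs shut if let go. Leave the loose nut, plug and gasket ring on the counter where they are.

Things in the scene. Friction and masses are not known exactly. Their poses are not given: they have to be found in the camera images.
- case: Green enamelled meter case lying on its back, fixed to the counter, 180 (x) x 340 (y) x 100 mm high; origin at the centre of its underside, z up. Its x axis is the opening direction of the shutter; y runs along the case from the shutter end to the handwheel end. On its flat top stand the handwheel (y = +95 mm) and the sprung shutter (y = -95 mm). A cam lock jig with a black lever clamps the -y end (no higher than 140 mm) and is left alone.
- wheel_axis (a point): Centre of the steel spoked handwheel, on its upright axis, 126 mm above the counter (rim 114 mm across, its top at 131 mm); fixed to the case.
- crank_knob (a point): Centre (half-way up) of the black crank knob, an upright round grip 20 mm in diameter and 45 mm tall (130 to 175 mm above the counter), which stands on the wheel 42 mm from its axis and revolves freely on its own pin. Carry it round the axis in a circle to turn the wheel; the gripper need not turn.
- wheel (a joint): Turn of the handwheel in rad, growing anticlockwise seen from above: it starts at 0.1 to 0.35 and is stopped at 6.7 (and at 0). At 0 the knob lies on the case's -x side of the axis. It turns with light friction (about 3 N at the knob) and stays where it is left. It draws back a brass bolt that locks the shutter and is clear from about 5.3 rad on.
- shutter_post (a point): Centre (half-way up) of the upright steel post of the shutter, 16 mm (case x) x 26 mm (case y) x 45 mm tall, 105 to 150 mm above the counter. It stands on the middle of the steel shutter plate (70 x 60 x 4 mm), which slides along case x on two rails and covers a dark rectangular opening in the case top. Shut, the post is at case x = -30 mm; at half travel at x = 0; fully open at x = +30 mm, always at case y = -95 mm.
- shutter (a joint): Slide of the shutter in m along case +x: 0 shut (start), 0.060 fully open, half travel 0.030, where the plate's -x edge stands at the white lines on the rails. The spring pulls it shut: about 3 N at 0, 9 N at half travel and 15 N fully open. Locked by the bolt until the wheel has been wound.
- nut_center (a point): Centre of the loose brass swivel nut, a hexagon 46 mm across flats, 34 mm high, on the counter; bystander.
- plug_center (a point): Centre of the loose steel test plug, stepped, 38 mm across and 48 mm high, standing on the counter; bystander.
- gasket_center (a point): Centre of the loose orange rubber gasket ring, 60 mm across and 6 mm thick, flat on the counter; bystander.

How it is judged (in metres and radians):
On the way, in this order (a step that is already met when the one before it is completed fails the run):
1. the handwheel has been wound a full turn (value of joint wheel above 6.1 rad), for 0.2 s.
2. the fingers hold the shutter at half travel (value of joint shutter between 0.023 and 0.037 m and contact force between the fingers and shutter above 3 N), for 0.5 s.
At the end, for the whole second after the job is handed in: The shutter stands still (under 10 mm/s) at half travel, 30 mm open within 7 mm, held there by the fingers with more than 3 N, and the handwheel is still wound beyond 6.1 rad (all of step 2 and velocity of joint shutter between -0.01 and 0.01 m/s and value of joint wheel above 6.1 rad); the arm keeps its last pose, push and grip.
It fails at once if a loose part on the counter is shifted more than 25 mm (distance of any of nut_center, plug_center, gasket_center from where it was at the start of the episode above 0.025 m).
It also fails if it takes over 59 s, if anything falls off the work surface, if the arm or the gripper's body presses on something with over 40 N, if the wrist force passes 120 N, or if a joint passes its speed limit or range.

ROBOT

A 7-joint arm with a two-finger parallel gripper is mounted at the origin on the work surface. World frame = base frame: x ahead of the robot, y to its left, z up, the work surface at z = 0. Lengths are in mm, angles in rad, forces in N, time in s.
With the tool pointing down it reaches from about 425 to 975 mm from the base axis. Payload 16.7 kg.
Tool frame: the origin (TCP) lies midway between the tips of the shut fingers; the grasp point (between the pads) lies 19 mm behind it; z points along the fingers, x is the direction in which the jaws open and shut, and the axes are right-handed (so a half turn about z gives the same grasp; the last joint's range is limited). The gripper opens to 85 mm and grips with 20 to 120 N. Pads are 22 mm wide; open, the fingers measure 114 mm over their backs; the gripper's body (76 mm by 85 mm) begins 54 mm behind the grasp point. The pads swing forward as they close: fully open they stand 13 mm farther back than shut.
Start: joints at [1.141, 0.426, 0.074, 1.606, -0.034, 1.111, -0.067], TCP at [186.38, -648.719, 201.402] pointing down, gripper open.
Joint ranges: [-2.85, 2.85], [-0.5, 2.14], [-1.23, 1.37], [0.21, 2.46], [-1.02, 4.16], [0.16, 2.05], [-2.73, 2.73]. Speed limits (rad/s): [1.89, 1.89, 2.39, 2.39, 3.01, 3.01, 3.01].

INTERFACE

Orientations are given as a rotation vector (axis times angle).
In Python, from station import robot, imaging, order gives the robot as it stands. The module is installed in compiled form; this text tells all that it offers.
- The arm moves only by the shell command python3 -m crank 'ROWS' [FORCE]. ROWS is JSON, a list of rows, each an object with "slide": the shift along the world's x, y, z normalised to -1 to 1, where 1 is 0.3 m, a list of three; "delta_rot": the turn, a rotation vector about the world's x, y, z normalised to -1 to 1, where 1 is 180 degrees, a list of three; "grip": the closure, from -1 (fully open) to 1 (shut), so that 0 is half open. In form: [{"slide": [x, y, z], "delta_rot": [ax, ay, az], "grip": grip}, ...]. A call has 1 to 12 rows; each row is the pose to reach, as a shift and turn from the pose commanded when the call began, turning the shorter way round; what a row does not reach only later rows make up. A row lasts 1/12 s, in which the tool goes at most 41.7 mm and 7.16 degrees, less where a joint would pass 70% of its speed; a pose out of reach is approached as far as the arm can. A call with a number of a shift or a turn outside -1 to 1 is refused whole. A call with a gripper value outside its range is refused whole. The fingers move at their own pace and stop on an object; FORCE is the grip in N (left out, the last holds). Time passes only in rows, so rows that repeat a pose let the fingers close. It gives the time, the measured TCP pose, the force and the opening at its end, in the units of the state.
- robot.sense(): the state, without advancing time (a new reading comes with each control period).
- imaging.capture(name): name is "scene" or "top" or "wrist"; returns (picture, depth): 384x512x3 uint8, red, green, blue; 384x512 float32, mm along the optical axis (not along the pixel's ray), 0 where there is no reading.
- imaging.get_calibration(name): a dict with "camera_matrix" (3x3 intrinsics, pixels), "cam_to_world" (4x4, takes a point from camera to world coordinates); the wrist camera has in their place "T_tool_cam" (4x4, takes a point from camera to tool coordinates, whose origin is the TCP and whose axes are the tool frame's). Camera axes: x right, y down, z forward; pixel columns grow to the right and rows downward; lengths in mm; the calibration is good to about 2 mm. A picture is of the moment at which its call begins: read the wrist's pose just before it. get_calibration takes no time and is no camera call.
- order.finish_job(): hands the job in, once; it reports no verdict.
Trained networks look in the newest picture that a camera, given by its name, has taken for a name from the list of things; names that differ only in an ending like _2 or _b are one class to them, and where a whole thing is asked for, a point or a joint stands for the part that bears it (a point fixed in the world has none). Each returns a list of dicts, best first, with "score" (0 to 1); they miss things now and then, are a little off and sometimes report something else, mostly with a low value. They report only what shows in the picture. A call takes as long as a camera call.
- imaging.boxes_of(camera, thing): "pixel" ([column, row] in pixels, amid what is visible of it).
- imaging.regions_of(camera, thing): "mask" (384x512 bool, what is visible of it) and "pixel" ([column, row] in pixels, amid what is visible of it).
The state is a dict: "clock": time; "joint_positions": joint angles; "qvel": joint speeds; "joint_efforts": joint torques, N m; "eef_pos": TCP position; "ee_rot": TCP orientation; "ft_force": force on the tool from outside, world axes, zero at the start; "wrist_torque": the same for the moment, N m; "width": opening from 0.0 (shut) to 1.0 (fully open).
Only numpy, scipy, OpenCV 4.12 (cv2) and the standard library are available. Lean on these libraries where they do the work, as an engineer would, in place of code of your own. Each camera call takes 0.05 s, during which the arm holds its last target.

## Working session

There is one attempt and no reset: what is moved stays moved. The work goes in short steps, Python scripts to look and compute and a shell command to move; the robot and the scene stay as the last step left them, time stands still between calls to the robot, and variables do not carry over. Pictures are saved under pics/ and viewed, and the job is handed in when it is done.

```bash
mkdir -p pics; cat > h.py <<'E'
from station import robot, imaging, order
import numpy as np, cv2
def snap(n,f):
    p,d=imaging.capture(n); cv2.imwrite('pics/'+f,p[:,:,::-1]); np.save('pics/'+n+'_d.npy',d); return p,d
def w(n,px,d):
    c=imaging.get_calibration(n);K=c['camera_matrix'];T=np.array(c['cam_to_world'])
    px=np.atleast_2d(px); z=d[px[:,1].astype(int),px[:,0].astype(int)]
    P=np.c_[(px[:,0]-K[0][2])/K[0][0]*z,(px[:,1]-K[1][2])/K[1][1]*z,z]
    return P@T[:3,:3].T+T[:3,3]
E
python3 - <<'E'
from h import *
s=robot.sense();print({k:np.round(v,3) for k,v in s.items()})
for n in ['scene','top']:
    p,d=snap(n,n+'0.png')
    for t in ['case','crank_knob','shutter_post','wheel','nut_center','plug_center','gasket_center']:
        r=imaging.regions_of(n,t)[:2]
        for q in r:
            ys,xs=np.nonzero(q['mask']&(d>0)); 
            if len(xs)<3: continue
            W=w(n,np.c_[xs,ys],d)
            print(n,t,round(q['score'],2),np.round(q['pixel']),len(xs),np.round(np.median(W,0)),np.round(np.percentile(W,2,axis=0)),np.round(np.percentile(W,98,axis=0)))
E
```

```text
{'clock': np.float64(0.0), 'joint_positions': array([ 1.141,  0.427,  0.074,  1.607, -0.034,  1.111, -0.067]), 'qvel': array([ 0.   ,  0.001, -0.   , -0.001, -0.001,  0.   ,  0.002]), 'joint_efforts': array([ 1.0000e-03, -9.4986e+01,  3.7620e+00, -4.6352e+01,  1.9000e-02,
        1.0000e-02,  0.0000e+00]), 'eef_pos': array([ 186.251, -648.317,  200.685]), 'ee_rot': array([-2.509e+00,  1.890e+00,  2.000e-03]), 'ft_force': array([0.259, 0.354, 0.029]), 'wrist_torque': array([ 0.   , -0.028, -0.022]), 'width': np.float64(1.001)}
scene case 0.85 [209. 215.] 21308 [ 579. -111.   99.] [ 460. -322.   10.] [644.  93. 135.]
scene crank_knob 0.55 [265. 152.] 208 [511.  13. 160.] [498.   5. 129.] [515.  25. 177.]
scene shutter_post 0.64 [174. 184.] 1009 [ 513. -166.  106.] [ 474. -216.  102.] [ 540. -129.  150.]
scene wheel 0.76 [270. 175.] 1489 [545.  19. 130.] [497. -30. 114.] [600.  74. 175.]
scene nut_center 0.66 [187. 153.] 250 [ 373. -131.   33.] [ 353. -153.   20.] [ 386. -111.   36.]
scene plug_center 0.73 [250. 270.] 326 [690. -59.  22.] [674. -74.   4.] [700. -41.  49.]
scene gasket_c
[... 193 characters left out ...]
 216.] 1188 [ 500. -162.  106.] [ 471. -216.  103.] [ 537. -125.  152.]
top shutter_post 0.36 [279. 145.] 226 [674. -55.  19.] [663. -73.   1.] [689. -40.  51.]
top wheel 0.63 [239. 199.] 1544 [541.  22. 131.] [492. -28. 102.] [596.  76. 176.]
top nut_center 0.61 [312. 284.] 439 [ 369. -128.   33.] [ 345. -153.    4.] [ 390. -109.   37.]
top nut_center 0.58 [243. 198.] 1451 [544.  21. 131.] [492. -28. 115.] [596.  75. 176.]
top plug_center 0.6 [277. 142.] 228 [674. -56.  25.] [663. -73.   6.] [691. -40.  51.]
top plug_center 0.38 [313. 283.] 375 [ 369. -128.   33.] [ 347. -147.   11.] [ 388. -109.   37.]
top gasket_center 0.7 [234. 269.] 304 [383.  41.   6.] [354.  18.   2.] [408.  71.   9.]
```

View pics/top0.png

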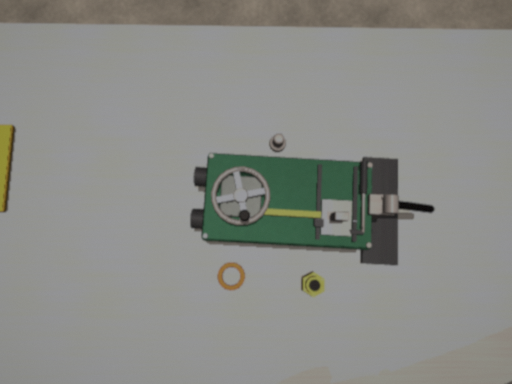

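View pics/scene0.png

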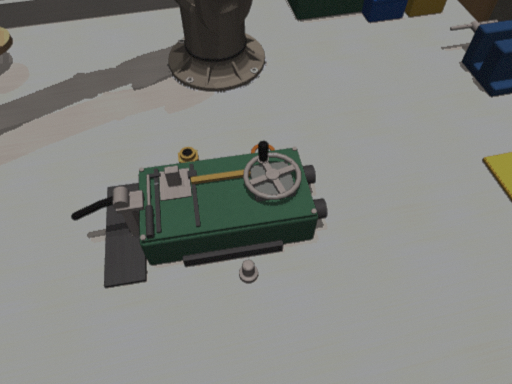

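```bash
python3 - <<'E'
from h import *
# offline analysis of saved depth
d=np.load('pics/top_d.npy')
ys,xs=np.nonzero(d>0);W=w('top',np.c_[xs,ys],d)
R=lambda m:(m.sum(),np.round(W[m].mean(0),1),np.round(W[m].min(0)),np.round(W[m].max(0)))
near=(abs(W[:,0]-544)<75)&(abs(W[:,1]-22)<75)
print('knobtop',R(near&(W[:,2]>168)&(W[:,2]<185)))
m=near&(W[:,2]>126)&(W[:,2]<137)
print('rim',R(m)); 
h=cv2.minEnclosingCircle(W[m][:,:2].astype(np.float32));print(h)
m=(abs(W[:,0]-505)<70)&(abs(W[:,1]+165)<60)&(W[:,2]>143)&(W[:,2]<158)
print('post',R(m),cv2.minAreaRect(W[m][:,:2].astype(np.float32)))
m=(abs(W[:,0]-540)<170)&(abs(W[:,1]+100)<230)&(W[:,2]>94)&(W[:,2]<104)
print('case',cv2.minAreaRect(W[m][:,:2].astype(np.float32)))
d=np.load('pics/scene_d.npy')
ys,xs=np.nonzero(d>0);W=w('scene',np.c_[xs,ys],d)
near=(abs(W[:,0]-544)<75)&(abs(W[:,1]-22)<75)
print('knobtop',R(near&(W[:,2]>168)&(W[:,2]<185)))
m=near&(W[:,2]>126)&(W[:,2]<137)
print(cv2.minEnclosingCircle(W[m][:,:2].astype(np.float32)))
m=(abs(W[:,0]-505)<70)&(abs(W[:,1]+165)<60)&(W[:,2]>146)&(W[:,2]<158)
print('post',R(m),cv2.minAreaRect(W[m][:,:2].astype(np.float32)))
m=(abs(W[:,0]-540)<170)&(abs(W[:,1]+100)<230)&(W[:,2]>94)&(W[:,2]<104)
print('case',cv2.minAreaRect(W[m][:,:2].astype(np.float32)))
E
```

```text
knobtop (np.int64(97), array([503.1,  14.4, 175.3]), array([495.,   5., 171.]), array([513.,  23., 178.]))
rim (np.int64(1412), array([545.3,  23.3, 130.5]), array([488., -32., 126.]), array([600.,  79., 135.]))
((544.2208251953125, 23.030305862426758), 56.74385452270508)
post (np.int64(130), array([ 504.6, -164. ,  150.1]), array([ 497., -177.,  143.]), array([ 512., -152.,  153.])) ((504.7209167480469, -164.5696258544922), (14.957566261291504, 25.12702178955078), 0.45287612080574036)
case ((537.2957763671875, -117.92938232421875), (424.5125427246094, 172.2413330078125), 87.10606384277344)
knobtop (np.int64(80), array([507.1,  13.7, 173.9]), array([497.,   5., 168.]), array([515.,  24., 178.]))
((545.7890014648438, 22.712682723999023), 56.986351013183594)
post (np.int64(102), array([ 507.1, -165.3,  149.4]), array([ 498., -178.,  146.]), array([ 515., -153.,  152.])) ((506.4467468261719, -165.40003967285156), (17.161272048950195, 25.383333206176758), 0.6752551794052124)
case ((538.1888427734375, -117.60972595214844), (423.9952392578125, 174.57546997070312), 87.08380889892578)
```

The pictures agree with each other. The wheel centre is about (545, 23) and the knob about (504.5, 14). The post is at about (505.5, -165) and the case yaw is about -2.9°, so the wheel starts near 0.27 rad. Now I'll approach.

```bash
python3 -m crank '[{"slide":[0.1,0.1,0.15],"delta_rot":[0,0,0.04],"grip":-1},{"slide":[0.2,0.2,0.15],"delta_rot":[0,0,0.08],"grip":-1},{"slide":[0.3,0.3,0.15],"delta_rot":[0,0,0.1],"grip":-1},{"slide":[0.4,0.4,0.15],"delta_rot":[0,0,0.13],"grip":-1},{"slide":[0.5,0.5,0.15],"delta_rot":[0,0,0.16],"grip":-1},{"slide":[0.6,0.6,0.15],"delta_rot":[0,0,0.2],"grip":-1},{"slide":[0.7,0.7,0.15],"delta_rot":[0,0,0.2],"grip":-1},{"slide":[0.8,0.8,0.15],"delta_rot":[0,0,0.2],"grip":-1},{"slide":[0.8,0.9,0.15],"delta_rot":[0,0,0.2],"grip":-1},{"slide":[0.8,0.9,0.15],"delta_rot":[0,0,0.2],"grip":-1}]' 40
python3 -m crank '[{"slide":[0.05,0.1,0],"delta_rot":[0,0,0.04],"grip":-1},{"slide":[0.1,0.2,0],"delta_rot":[0,0,0.08],"grip":-1},{"slide":[0.14,0.33,0],"delta_rot":[0,0,0.1],"grip":-1},{"slide":[0.18,0.46,0],"delta_rot":[0,0,0.13],"grip":-1},{"slide":[0.22,0.59,0],"delta_rot":[0,0,0.16],"grip":-1},{"slide":[0.26,0.72,0],"delta_rot":[0,0,0.194],"grip":-1},{"slide":[0.26,0.85,0],"delta_rot":[0,0,0.194],"grip":-1},{"slide":[0.26,0.95,0],"delta_rot":[0,0,0.194],"grip":-1},{"slide":[0.26,0.95,0],"delta_rot":[0,0,0.194],"grip":-1},{"slide":[0.26,0.95,0],"delta_rot":[0,0,0.194],"grip":-1}]'
```

```text
clock: 1.63
eef_pos: [430.3, -371.7, 246.6]
ee_rot: [-2.973, 1.009, -0.001]
ft_force: [1.1, -1.0, -0.2]
width: 1.003
clock: 2.47
eef_pos: [504.5, -92.2, 246.7]
ee_rot: [3.14, -0.079, 0.001]
ft_force: [0.4, -0.6, -0.1]
width: 1.0
```

```bash
python3 -m crank '[{"slide":[0,0.12,0],"delta_rot":[0,0,0],"grip":-1},{"slide":[0,0.24,0],"delta_rot":[0,0,0],"grip":-1},{"slide":[0,0.36,0],"delta_rot":[0,0,0],"grip":-1},{"slide":[0,0.36,0],"delta_rot":[0,0,0],"grip":-1},{"slide":[0,0.36,0],"delta_rot":[0,0,0],"grip":-1},{"slide":[0,0.36,0],"delta_rot":[0,0,0],"grip":-1}]'
python3 - <<'E'
from h import *
from scipy.spatial.transform import Rotation as Ro
s=robot.sense();p,d=snap('wrist','wr1.png')
c=imaging.get_calibration('wrist');K=c['camera_matrix'];T=np.array(c['T_tool_cam'])
ys,xs=np.nonzero(d>0);z=d[ys,xs]
P=np.c_[(xs-K[0][2])/K[0][0]*z,(ys-K[1][2])/K[1][1]*z,z]@T[:3,:3].T+T[:3,3]
W=P@Ro.from_rotvec(s['ee_rot']).as_matrix().T+s['eef_pos']
near=(abs(W[:,0]-505)<25)&(abs(W[:,1]-14)<25)
m=near&(W[:,2]>165)&(W[:,2]<185)
print(s['eef_pos'],m.sum(),W[m].mean(0),W[m].min(0),W[m].max(0))
E
```

```text
clock: 2.97
eef_pos: [504.5, 12.9, 246.3]
ee_rot: [3.14, -0.086, -0.0]
ft_force: [0.3, -1.1, -0.3]
width: 0.999
[504.49994225  12.87556244 246.32641118] 366 [504.00385069  17.94343418 175.25273165] [494.23702412   6.52101083 165.1192026 ] [513.50110287  26.25443479 178.75977673]
```

View pics/wr1.png

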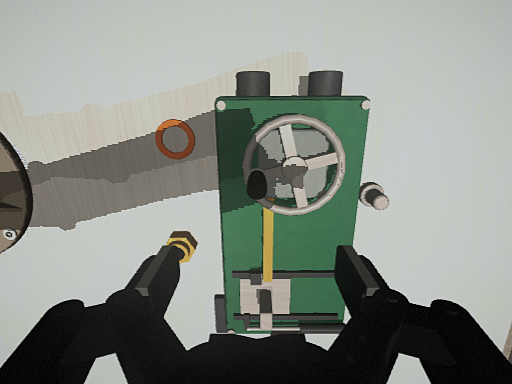

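The wrist view shows the knob at about (257, 185) px, clear between the jaws, and its measured height of 175 mm is right. I'll descend and grip.

```bash
python3 -m crank '[{"slide":[0,0,-0.1],"delta_rot":[0,0,0],"grip":-1},{"slide":[0,0,-0.2],"delta_rot":[0,0,0],"grip":-1},{"slide":[0,0,-0.27],"delta_rot":[0,0,0],"grip":-1},{"slide":[0,0,-0.335],"delta_rot":[0,0,0],"grip":-1},{"slide":[0,0,-0.335],"delta_rot":[0,0,0],"grip":-1},{"slide":[0,0,-0.335],"delta_rot":[0,0,0],"grip":-1}]'
python3 -m crank '[{"slide":[0,0,0],"delta_rot":[0,0,0],"grip":1},{"slide":[0,0,0],"delta_rot":[0,0,0],"grip":1},{"slide":[0,0,0],"delta_rot":[0,0,0],"grip":1},{"slide":[0,0,0],"delta_rot":[0,0,0],"grip":1},{"slide":[0,0,0],"delta_rot":[0,0,0],"grip":1},{"slide":[0,0,0],"delta_rot":[0,0,0],"grip":1},{"slide":[0,0,0],"delta_rot":[0,0,0],"grip":1},{"slide":[0,0,0],"delta_rot":[0,0,0],"grip":1},{"slide":[0,0,0],"delta_rot":[0,0,0],"grip":1},{"slide":[0,0,0],"delta_rot":[0,0,0],"grip":1}]' 40
python3 - <<'E'
from h import *
# circle offsets from commanded (504.38,14.28), centre (545,23), r=42, case yaw -2.9deg
c=np.array([545,23.]);y=np.deg2rad(-2.9);s=np.array([504.38,14.28])
a=np.arctan2(*(s-c)[::-1]); q0=(a-(np.pi+y))%(2*np.pi); print('q0',q0)
for i,q in enumerate(np.linspace(q0,6.6,37)):
    print(i,round(q,2),np.round((c+42*np.array([np.cos(np.pi+y+q),np.sin(np.pi+y+q)])-s)/300,3))
E
```

```text
clock: 3.52
eef_pos: [504.1, 13.1, 145.6]
ee_rot: [3.14, -0.086, -0.003]
ft_force: [0.2, -0.4, 0.7]
width: 1.003
clock: 4.35
eef_pos: [504.4, 14.3, 145.9]
ee_rot: [-3.14, 0.084, 0.0]
ft_force: [0.4, -0.0, -0.2]
width: 0.002
q0 0.26207772886762903
0 0.26 [-0.001 -0.   ]
1 0.44 [ 0.006 -0.024]
2 0.61 [ 0.017 -0.046]
3 0.79 [ 0.032 -0.065]
4 0.97 [ 0.05  -0.082]
5 1.14 [ 0.071 -0.095]
6 1.32 [ 0.094 -0.105]
7 1.49 [ 0.118 -0.11 ]
8 1.67 [ 0.142 -0.111]
9 1.85 [ 0.167 -0.107]
10 2.02 [ 0.19 -0.1 ]
11 2.2 [ 0.212 -0.088]
12 2.37 [ 0.231 -0.073]
13 2.55 [ 0.248 -0.055]
14 2.73 [ 0.261 -0.034]
15 2.9 [ 0.27  -0.011]
16 3.08 [0.275 0.013]
17 3.25 [0.275 0.038]
18 3.43 [0.271 0.062]
19 3.61 [0.264 0.085]
20 3.78 [0.252 0.107]
21 3.96 [0.236 0.126]
22 4.14 [0.218 0.142]
23 4.31 [0.197 0.155]
24 4.49 [0.174 0.164]
25 4.66 [0.149 0.168]
26 4.84 [0.125 0.169]
27 5.02 [0.1   0.165]
28 5.19 [0.077 0.156]
29 5.37 [0.056 0.144]
30 5.54 [0.037 0.129]
31 5.72 [0.021 0.11 ]
32 5.9 [0.009 0.088]
33 6.07 [0.    0.065]
34 6.25 [-0.004  0.041]
35 6.42 [-0.004  0.016]
36 6.6 [ 0.    -0.008]
```

The jaws closed fully, so the knob isn't in the grip. I'll look.

```bash
python3 - <<'E'
from h import *
from scipy.spatial.transform import Rotation as Ro
s=robot.sense();p,d=snap('wrist','wr2.png')
snap('scene','sc2.png');a=cv2.imread('pics/sc2.png');cv2.imwrite('pics/sc2z.png',cv2.resize(a[100:260,180:380],(800,640))[:600])
t,_=snap('top','tp2.png');a=cv2.imread('pics/tp2.png');cv2.imwrite('pics/tp2z.png',cv2.resize(a[120:280,180:380],(700,560)))
E
```

```text
(no output)
```

View pics/wr2.png

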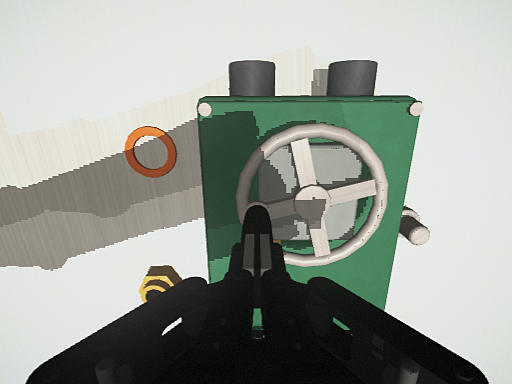

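View pics/sc2z.png

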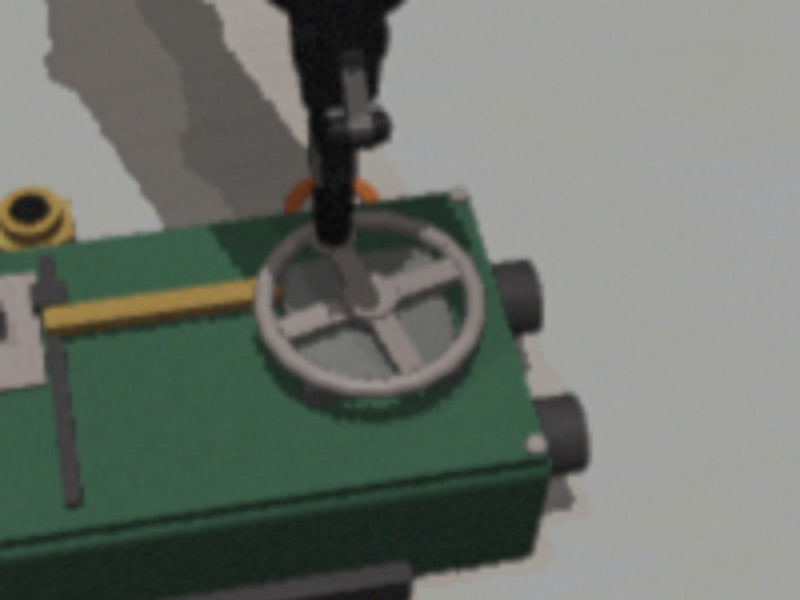

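View pics/tp2z.png

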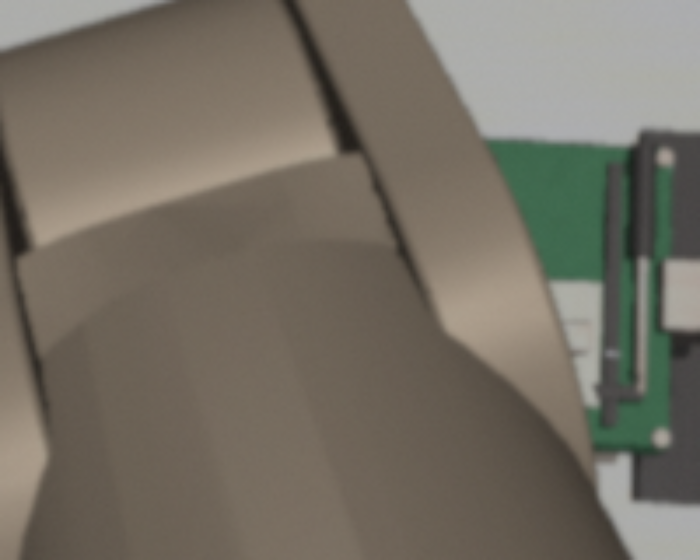

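```bash
python3 - <<'E'
from h import *
from scipy.spatial.transform import Rotation as Ro
s=robot.sense();d=None
p,d=imaging.capture('wrist')
print(s['width'],s['eef_pos'])
c=imaging.get_calibration('wrist');K=c['camera_matrix'];T=np.array(c['T_tool_cam'])
for r in range(200,340,10):
    z=d[r,258];P=np.array([(258-K[0][2])/K[0][0]*z,(r-K[1][2])/K[1][1]*z,z,1]);P=(T@P)[:3]
    print(r,p[r,258],np.round(P,1),np.round(Ro.from_rotvec(s['ee_rot']).apply(P)+s['eef_pos'],1))
cv2.imwrite('pics/wr3.png',cv2.resize(p[180:330,170:370,::-1],(800,600),interpolation=cv2.INTER_CUBIC)*1)
g=np.clip(cv2.resize(p[180:330,170:370,::-1],(800,600)).astype(float)*3,0,255);cv2.imwrite('pics/wr3.png',g)
for q in imaging.regions_of('wrist','crank_knob')[:3]: print(q['score'],q['pixel'],q['mask'].sum())
E
```

```text
-0.005261392583460721 [504.36233618  14.30963368 145.87127624]
200 [59 56 51] [  0.8 -12.8  18. ] [505.8  27.  127.8]
210 [23 26 23] [  0.7 -11.2   2.2] [505.7  25.5 143.7]
220 [23 25 22] [  0.7 -11.6 -15.4] [505.7  25.8 161.3]
230 [21 23 20] [  0.6 -10.8 -27.9] [505.6  25.  173.8]
240 [19 24 19] [  0.6 -11.6 -41.6] [505.6  25.8 187.4]
250 [20 21 20] [  0.5 -12.6 -53.7] [505.6  26.8 199.6]
260 [17 18 17] [  0.5 -12.4 -62.5] [505.5  26.7 208.3]
270 [24 27 22] [  0.5 -11.2 -68.7] [505.5  25.5 214.6]
280 [26 25 23] [  0.5  -5.7 -68.4] [505.2  19.9 214.3]
290 [24 25 22] [  0.5  -0.5 -68.8] [504.9  14.8 214.7]
300 [20 22 21] [  0.5   5.7 -68.1] [504.6   8.6 214. ]
310 [ 75 138  96] [  1.  113.2  45.1] [499.3 -98.8 100.8]
320 [ 71 130  93] [  1.  125.6  45. ] [ 498.7 -111.2  100.8]
330 [16 20 18] [  1.  137.   43.7] [ 498.1 -122.5  102.2]
0.9 [255.3, 221.9] 784
0.17 [312.5, 171.5] 40377[ WARN:0@1.649] global loadsave.cpp:1063 imwrite_ Unsupported depth image for selected encoder is fallbacked to CV_8U.
```

View pics/wr3.png

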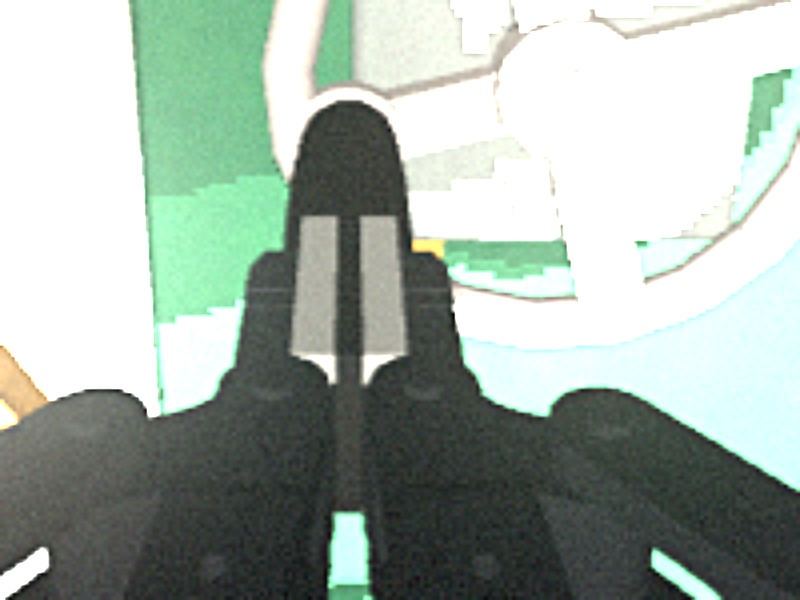

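```bash
python3 - <<'E'
from h import *
from scipy.spatial.transform import Rotation as Ro
s=robot.sense()
p,d=imaging.capture('wrist')
c=imaging.get_calibration('wrist');K=c['camera_matrix'];T=np.array(c['T_tool_cam'])
print(np.round(T,2))
for r in (207,212,218,224,230,236,246,256,264):
  print(r,end=': ')
  for u in range(236,290,4):
    z=d[r,u];P=np.array([(u-K[0][2])/K[0][0]*z,(r-K[1][2])/K[1][1]*z,z,1]);P=(T@P)[:3]
    print(tuple(np.round(P).astype(int)),end=' ')
  print()
m=imaging.regions_of('wrist','crank_knob')[0]['mask'];ys,xs=np.nonzero(m);print(xs.min(),xs.max(),ys.min(),ys.max())
E
```

```text
[[ 1.0000e+00 -0.0000e+00 -0.0000e+00  8.0000e-02]
 [ 0.0000e+00  9.5000e-01  3.2000e-01 -8.3420e+01]
 [ 0.0000e+00 -3.2000e-01  9.5000e-01 -1.7378e+02]
 [ 0.0000e+00  0.0000e+00  0.0000e+00  1.0000e+00]]
207: (np.int64(-16), np.int64(-7), np.int64(18)) (np.int64(-12), np.int64(-9), np.int64(13)) (np.int64(-10), np.int64(-9), np.int64(13)) (np.int64(-7), np.int64(-8), np.int64(15)) (np.int64(-4), np.int64(-10), np.int64(11)) (np.int64(-1), np.int64(-11), np.int64(9)) (np.int64(2), np.int64(-11), np.int64(8)) (np.int64(5), np.int64(-9), np.int64(13)) (np.int64(8), np.int64(-8), np.int64(15)) (np.int64(11), np.int64(-8), np.int64(16)) (np.int64(14), np.int64(-8), np.int64(16)) (np.int64(17), np.int64(-9), np.int64(15)) (np.int64(20), np.int64(-8), np.int64(16)) (np.int64(23), np.int64(-8), np.int64(17)) 
212: (np.int64(-18), np.int64(8), np.int64(45)) (np.int64(-13), np.int64(-4), np.int64(15)) (np.int64(-10), np.int64(-5), np.int64(13)) (np.int64(-6), np.int64(-9), np.int64(4)) (np.int64(-3), np.int64(-11), np.int64(0)) (np.int64(-1), np.int64(-11), np.int64(0)) (np.int64(2), np.int64
[... 3969 characters left out ...]
3), np.int64(14)) (np.int64(24), np.int64(33), np.int64(14)) 
264: (np.int64(-10), np.int64(-8), np.int64(-59)) (np.int64(-8), np.int64(-8), np.int64(-59)) (np.int64(-6), np.int64(-12), np.int64(-65)) (np.int64(-4), np.int64(-13), np.int64(-67)) (np.int64(-2), np.int64(-12), np.int64(-65)) (np.int64(0), np.int64(-12), np.int64(-66)) (np.int64(1), np.int64(-13), np.int64(-66)) (np.int64(3), np.int64(-12), np.int64(-65)) (np.int64(5), np.int64(-13), np.int64(-67)) (np.int64(7), np.int64(-8), np.int64(-60)) (np.int64(9), np.int64(-9), np.int64(-60)) (np.int64(11), np.int64(-9), np.int64(-60)) (np.int64(13), np.int64(-8), np.int64(-59)) (np.int64(29), np.int64(61), np.int64(45)) 
241 272 205 242
```

The lower dark part is curved (radius about 10 mm), so it is the knob itself at world y≈16. The fingers seem to be shut above it. I'll lift and check where the fingertips are.

```bash
python3 -m crank '[{"slide":[0,0,0.1],"delta_rot":[0,0,0],"grip":1},{"slide":[0,0,0.2],"delta_rot":[0,0,0],"grip":1},{"slide":[0,0,0.2],"delta_rot":[0,0,0],"grip":1},{"slide":[0,0,0.2],"delta_rot":[0,0,0],"grip":1}]'
python3 - <<'E'
from h import *
s=robot.sense();print(s['eef_pos'],s['ft_force'],s['width'])
p,d=snap('wrist','wr4.png')
c=imaging.get_calibration('wrist');K=c['camera_matrix'];T=np.array(c['T_tool_cam'])
ys,xs=np.nonzero(d>0);z=d[ys,xs]
P=np.c_[(xs-K[0][2])/K[0][0]*z,(ys-K[1][2])/K[1][1]*z,z]@T[:3,:3].T+T[:3,3]
m=(abs(P[:,0])<20)&(abs(P[:,1])<20)
for lo in range(-70,60,5):
    k=m&(P[:,2]>=lo)&(P[:,2]<lo+5)
    if k.any(): print(lo,k.sum(),np.round(P[k].min(0)),np.round(P[k].max(0)))
snap('scene','sc4.png');a=cv2.imread('pics/sc4.png');cv2.imwrite('pics/sc4z.png',cv2.resize(a[60:220,180:380],(750,600)))
g=cv2.imread('pics/wr4.png').astype(float)[140:340,140:380];cv2.imwrite('pics/wr4z.png',np.clip(cv2.resize(g,(720,600))*2.5,0,255).astype(np.uint8))
E
```

```text
clock: 5.03
eef_pos: [505.3, 14.3, 207.3]
ee_rot: [3.14, -0.084, 0.005]
ft_force: [-0.8, -1.1, -0.1]
width: -0.003
[505.29514076  14.30424037 207.34499193] [-0.77667972 -1.12303683 -0.14411493] -0.002646768098585519
-70 475 [ -7. -13. -70.] [  9.  10. -65.]
-65 277 [-14. -13. -65.] [ 13.  -7. -60.]
-60 297 [-14. -14. -60.] [ 13.  -7. -55.]
-55 270 [-14. -13. -55.] [ 13.  -7. -50.]
-50 248 [-14. -13. -50.] [ 13.  -7. -45.]
-45 217 [-13. -13. -45.] [ 13.  -7. -40.]
-40 130 [-12. -13. -40.] [ 12.  -7. -35.]
-35 4 [ -6. -12. -35.] [  1. -11. -34.]
25 48 [-9. -9. 29.] [ 6.  5. 30.]
30 379 [-11. -12.  30.] [ 8.  7. 35.]
35 44 [-11. -12.  35.] [ 7. -5. 40.]
40 38 [-11. -12.  40.] [ 8. -5. 45.]
45 43 [-11. -12.  45.] [ 8. -4. 50.]
50 40 [-10. -12.  50.] [ 8. -5. 55.]
55 24 [-11. -12.  55.] [ 7. -5. 60.]
```

View pics/wr4z.png

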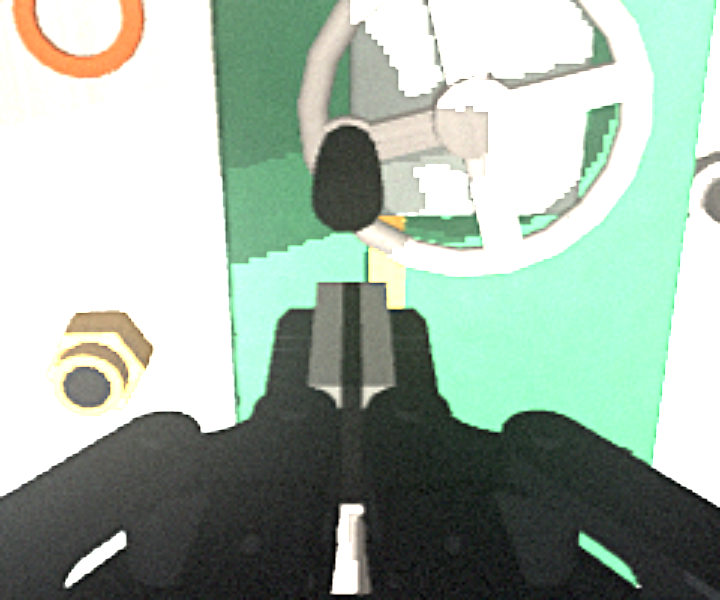

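View pics/sc4z.png

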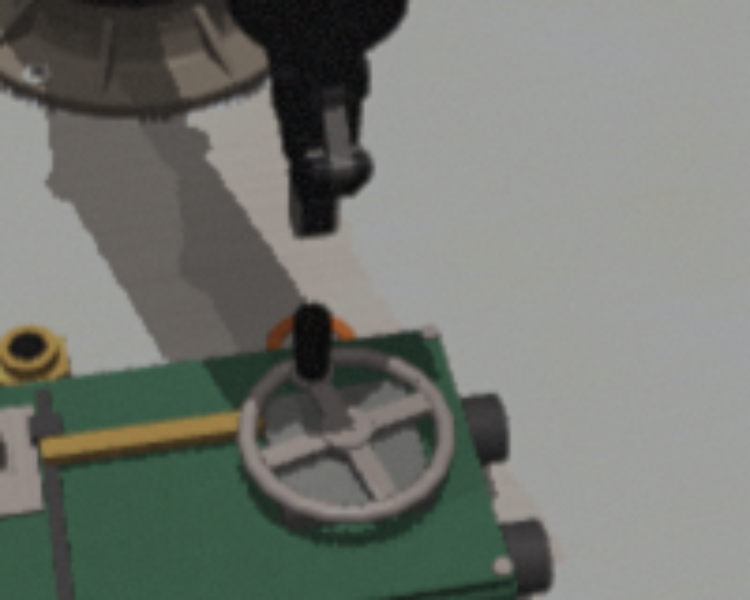

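```bash
python3 - <<'E'
from h import *
d=np.load('pics/scene_d.npy')
ys,xs=np.nonzero(d>0);W=w('scene',np.c_[xs,ys],d)
m=(abs(W[:,0]-505)<45)&(abs(W[:,1]-14)<45)
for lo in range(125,300,5):
    k=m&(W[:,2]>=lo)&(W[:,2]<lo+5)
    if k.any(): print(lo,k.sum(),np.round(W[k].min(0)),np.round(W[k].max(0)))
E
```

```text
125 272 [492. -30. 125.] [550.  59. 130.]
130 209 [493. -31. 130.] [550.  57. 135.]
135 14 [507.   6. 135.] [514.  21. 140.]
140 12 [507.   6. 140.] [514.  21. 144.]
145 18 [503.   5. 146.] [515.  24. 149.]
150 18 [501.   5. 150.] [514.  24. 155.]
155 20 [503.   5. 155.] [515.  23. 160.]
160 17 [503.   5. 161.] [514.  23. 164.]
165 18 [503.   5. 165.] [514.  23. 170.]
170 42 [497.   5. 171.] [514.  24. 175.]
175 31 [498.   7. 175.] [514.  22. 178.]
235 8 [510.   5. 236.] [513.  23. 239.]
240 16 [502.   2. 240.] [517.  23. 245.]
245 32 [503.   2. 245.] [519.  25. 250.]
250 24 [502.   3. 250.] [519.  24. 255.]
255 25 [503.   2. 255.] [519.  24. 260.]
260 25 [502.   3. 260.] [519.  22. 265.]
265 7 [503.   2. 265.] [519.  19. 269.]
270 1 [511.   3. 270.] [511.   3. 270.]
275 3 [498.   1. 277.] [516.   2. 279.]
280 16 [496.  -0. 281.] [535.  19. 285.]
285 22 [508.  -0. 285.] [539.  23. 290.]
290 13 [517.   0. 290.] [544.  23. 294.]
295 18 [518.  -1. 296.] [548.  26. 300.]
```

Both cameras put the shut fingertips about 30–35 mm above the reported TCP, so the reported TCP lies beyond the real tips. The first close was therefore just above the knob. I'll correct for that by opening, descending to a reported z of about 113 (tips at about 144), and gripping again.

```bash
python3 -m crank '[{"slide":[0,0.005,0],"delta_rot":[0,0,0],"grip":-1},{"slide":[0,0.005,0],"delta_rot":[0,0,0],"grip":-1},{"slide":[0,0.005,0],"delta_rot":[0,0,0],"grip":-1},{"slide":[0,0.005,0],"delta_rot":[0,0,0],"grip":-1},{"slide":[0,0.005,0],"delta_rot":[0,0,0],"grip":-1},{"slide":[0,0.005,0],"delta_rot":[0,0,0],"grip":-1},{"slide":[0,0.005,0],"delta_rot":[0,0,0],"grip":-1},{"slide":[0,0.005,-0.1],"delta_rot":[0,0,0],"grip":-1},{"slide":[0,0.005,-0.2],"delta_rot":[0,0,0],"grip":-1},{"slide":[0,0.005,-0.31],"delta_rot":[0,0,0],"grip":-1},{"slide":[0,0.005,-0.31],"delta_rot":[0,0,0],"grip":-1},{"slide":[0,0.005,-0.31],"delta_rot":[0,0,0],"grip":-1}]'
python3 -m crank '[{"slide":[0,0,0],"delta_rot":[0,0,0],"grip":1},{"slide":[0,0,0],"delta_rot":[0,0,0],"grip":1},{"slide":[0,0,0],"delta_rot":[0,0,0],"grip":1},{"slide":[0,0,0],"delta_rot":[0,0,0],"grip":1},{"slide":[0,0,0],"delta_rot":[0,0,0],"grip":1},{"slide":[0,0,0],"delta_rot":[0,0,0],"grip":1},{"slide":[0,0,0],"delta_rot":[0,0,0],"grip":1},{"slide":[0,0,0],"delta_rot":[0,0,0],"grip":1},{"slide":[0,0,0],"delta_rot":[0,0,0],"grip":1},{"slide":[0,0,0],"delta_rot":[0,0,0],"grip":1}]' 40
python3 - <<'E'
from h import *
g=snap('wrist','wr5.png')[0][140:340,140:380,::-1].astype(float);cv2.imwrite('pics/wr5z.png',np.clip(cv2.resize(g,(720,600))*2.5,0,255).astype(np.uint8))
E
```

```text
clock: 6.13
eef_pos: [503.5, 15.9, 112.4]
ee_rot: [-3.14, 0.083, 0.005]
ft_force: [0.4, -0.1, 1.1]
width: 1.001
clock: 6.97
eef_pos: [504.6, 15.8, 113.6]
ee_rot: [3.14, -0.084, 0.001]
ft_force: [-3.9, -0.7, 10.7]
width: 0.214
```

View pics/wr5z.png

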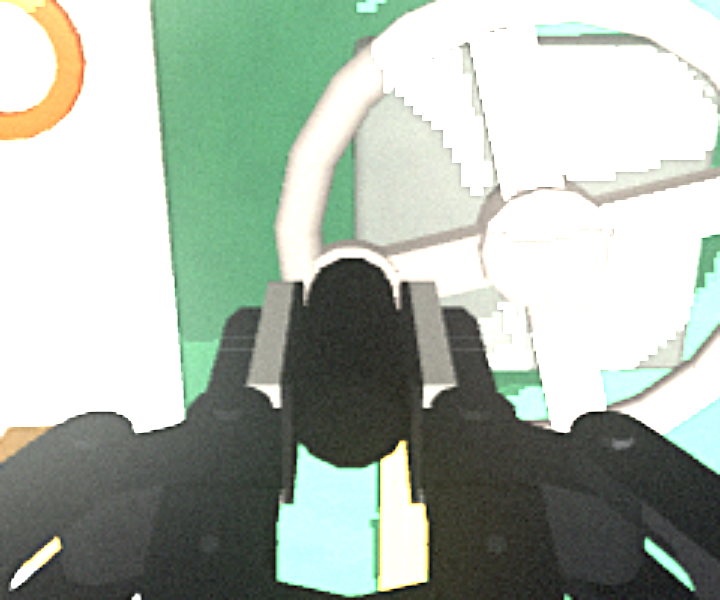

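The knob is held between the pads (width 0.214 × 85 ≈ 18–20 mm). I'll work out the winding offsets per call.

```bash
python3 - <<'E'
import numpy as np
c=np.array([545.5,23.]);y=np.deg2rad(-2.9);s=np.array([504.38,15.78])
f=lambda q:c+41.8*np.array([np.cos(np.pi+y+q),np.sin(np.pi+y+q)])
q0=(np.arctan2(*(s-c)[::-1])-(np.pi+y))%(2*np.pi);print(q0)
Q=np.linspace(q0,6.55,37)
base=s
for b in range(3):
    for q in Q[b*12+1:b*12+13]: print(round(q,2),np.round((f(q)-base)/300,3))
    base=base+300*np.round((f(Q[b*12+12])-base)/300,3);print()
E
```

```text
0.22442647279539862
0.4 [ 0.006 -0.024]
0.58 [ 0.017 -0.046]
0.75 [ 0.031 -0.066]
0.93 [ 0.048 -0.083]
1.1 [ 0.068 -0.097]
1.28 [ 0.09  -0.107]
1.45 [ 0.114 -0.113]
1.63 [ 0.138 -0.115]
1.81 [ 0.163 -0.113]
1.98 [ 0.186 -0.106]
2.16 [ 0.208 -0.096]
2.33 [ 0.228 -0.081]

2.51 [0.017 0.017]
2.68 [0.031 0.037]
2.86 [0.041 0.06 ]
3.04 [0.047 0.083]
3.21 [0.048 0.108]
3.39 [0.046 0.132]
3.56 [0.039 0.156]
3.74 [0.028 0.177]
3.91 [0.014 0.197]
4.09 [-0.004  0.214]
4.27 [-0.024  0.228]
4.44 [-0.047  0.237]

4.62 [-0.024  0.006]
4.79 [-0.048  0.007]
4.97 [-0.072  0.004]
5.14 [-0.096 -0.003]
5.32 [-0.118 -0.014]
5.5 [-0.137 -0.028]
5.67 [-0.154 -0.046]
5.85 [-0.167 -0.067]
6.02 [-0.177 -0.089]
6.2 [-0.182 -0.113]
6.37 [-0.183 -0.138]
6.55 [-0.18  -0.162]
```

```bash
python3 -m crank '[{"slide":[0.006,-0.024,0],"delta_rot":[0,0,0],"grip":1},{"slide":[0.017,-0.046,0],"delta_rot":[0,0,0],"grip":1},{"slide":[0.031,-0.066,0],"delta_rot":[0,0,0],"grip":1},{"slide":[0.048,-0.083,0],"delta_rot":[0,0,0],"grip":1},{"slide":[0.068,-0.097,0],"delta_rot":[0,0,0],"grip":1},{"slide":[0.09,-0.107,0],"delta_rot":[0,0,0],"grip":1},{"slide":[0.114,-0.113,0],"delta_rot":[0,0,0],"grip":1},{"slide":[0.138,-0.115,0],"delta_rot":[0,0,0],"grip":1},{"slide":[0.163,-0.113,0],"delta_rot":[0,0,0],"grip":1},{"slide":[0.186,-0.106,0],"delta_rot":[0,0,0],"grip":1},{"slide":[0.208,-0.096,0],"delta_rot":[0,0,0],"grip":1},{"slide":[0.228,-0.081,0],"delta_rot":[0,0,0],"grip":1}]'
```

```text
clock: 8.02
eef_pos: [572.9, -8.0, 113.6]
ee_rot: [-3.14, 0.084, 0.001]
ft_force: [-7.4, 2.8, 11.2]
width: 0.22
```

```bash
python3 -m crank '[{"slide":[0.017,0.017,0],"delta_rot":[0,0,0],"grip":1},{"slide":[0.031,0.037,0],"delta_rot":[0,0,0],"grip":1},{"slide":[0.041,0.06,0],"delta_rot":[0,0,0],"grip":1},{"slide":[0.047,0.083,0],"delta_rot":[0,0,0],"grip":1},{"slide":[0.048,0.108,0],"delta_rot":[0,0,0],"grip":1},{"slide":[0.046,0.132,0],"delta_rot":[0,0,0],"grip":1},{"slide":[0.039,0.156,0],"delta_rot":[0,0,0],"grip":1},{"slide":[0.028,0.177,0],"delta_rot":[0,0,0],"grip":1},{"slide":[0.014,0.197,0],"delta_rot":[0,0,0],"grip":1},{"slide":[-0.004,0.214,0],"delta_rot":[0,0,0],"grip":1},{"slide":[-0.024,0.228,0],"delta_rot":[0,0,0],"grip":1},{"slide":[-0.047,0.237,0],"delta_rot":[0,0,0],"grip":1}]'
```

```text
clock: 9.02
eef_pos: [559.9, 63.6, 113.7]
ee_rot: [-3.139, 0.083, -0.004]
ft_force: [5.5, 2.6, 2.4]
width: 0.215
```

```bash
python3 -m crank '[{"slide":[-0.024,0.006,0],"delta_rot":[0,0,0],"grip":1},{"slide":[-0.048,0.007,0],"delta_rot":[0,0,0],"grip":1},{"slide":[-0.072,0.004,0],"delta_rot":[0,0,0],"grip":1},{"slide":[-0.096,-0.003,0],"delta_rot":[0,0,0],"grip":1},{"slide":[-0.118,-0.014,0],"delta_rot":[0,0,0],"grip":1},{"slide":[-0.137,-0.028,0],"delta_rot":[0,0,0],"grip":1},{"slide":[-0.154,-0.046,0],"delta_rot":[0,0,0],"grip":1},{"slide":[-0.167,-0.067,0],"delta_rot":[0,0,0],"grip":1},{"slide":[-0.177,-0.089,0],"delta_rot":[0,0,0],"grip":1},{"slide":[-0.182,-0.113,0],"delta_rot":[0,0,0],"grip":1},{"slide":[-0.183,-0.138,0],"delta_rot":[0,0,0],"grip":1},{"slide":[-0.18,-0.162,0],"delta_rot":[0,0,0],"grip":1}]'
python3 -m crank '[{"slide":[0,0,0],"delta_rot":[0,0,0],"grip":1},{"slide":[0,0,0],"delta_rot":[0,0,0],"grip":1},{"slide":[0,0,0],"delta_rot":[0,0,0],"grip":1},{"slide":[0,0,0],"delta_rot":[0,0,0],"grip":1}]'
```

```text
clock: 10.02
eef_pos: [504.7, 14.5, 113.6]
ee_rot: [-3.14, 0.083, -0.001]
ft_force: [-0.6, 4.6, 8.5]
width: 0.215
clock: 10.35
eef_pos: [505.0, 13.5, 113.6]
ee_rot: [3.14, -0.084, 0.001]
ft_force: [-2.4, -3.3, 9.9]
width: 0.213
```

I'll ease it on to the stop, then release and lift.

```bash
python3 -m crank '[{"slide":[0.002,-0.01,0],"delta_rot":[0,0,0],"grip":1},{"slide":[0.005,-0.019,0],"delta_rot":[0,0,0],"grip":1},{"slide":[0.006,-0.023,0],"delta_rot":[0,0,0],"grip":1},{"slide":[0.006,-0.023,0],"delta_rot":[0,0,0],"grip":1},{"slide":[0.006,-0.023,0],"delta_rot":[0,0,0],"grip":1}]'
python3 -m crank '[{"slide":[0,0,0],"delta_rot":[0,0,0],"grip":-1},{"slide":[0,0,0],"delta_rot":[0,0,0],"grip":-1},{"slide":[0,0,0],"delta_rot":[0,0,0],"grip":-1},{"slide":[0,0,0],"delta_rot":[0,0,0],"grip":-1},{"slide":[0,0,0],"delta_rot":[0,0,0],"grip":-1},{"slide":[0,0,0],"delta_rot":[0,0,0],"grip":-1},{"slide":[0,0,0],"delta_rot":[0,0,0],"grip":-1},{"slide":[0,0,0.1],"delta_rot":[0,0,0],"grip":-1},{"slide":[0,0,0.2],"delta_rot":[0,0,0],"grip":-1},{"slide":[0,0,0.3],"delta_rot":[0,0,0],"grip":-1},{"slide":[0,0,0.3],"delta_rot":[0,0,0],"grip":-1},{"slide":[0,0,0.3],"delta_rot":[0,0,0],"grip":-1}]'
cat >> h.py <<'E'
from scipy.spatial.transform import Rotation as Ro
def wrist(f):
    s=robot.sense();p,d=imaging.capture('wrist'); cv2.imwrite('pics/'+f,p[:,:,::-1])
    c=imaging.get_calibration('wrist');K=c['camera_matrix'];T=np.array(c['T_tool_cam'])
    ys,xs=np.nonzero(d>0);z=d[ys,xs]
    P=np.c_[(xs-K[0][2])/K[0][0]*z,(ys-K[1][2])/K[1][1]*z,z]@T[:3,:3].T+T[:3,3]
    return s,p,P,P@Ro.from_rotvec(s['ee_rot']).as_matrix().T+s['eef_pos']
E
python3 - <<'E'
from h import *
s,p,P,W=wrist('wr6.png')
print(s['eef_pos'],s['ft_force'],s['width'])
near=(abs(W[:,0]-545)<60)&(abs(W[:,1]-23)<60)
m=near&(W[:,2]>170)&(W[:,2]<180);k=W[m].mean(0)
m2=near&(W[:,2]>126)&(W[:,2]<136);c,r=cv2.minEnclosingCircle(W[m2][:,:2].astype(np.float32))
print('knob',k,c,r,np.degrees(np.arctan2(k[1]-c[1],k[0]-c[0]))-177.1)
m=(abs(W[:,0]-510)<50)&(abs(W[:,1]+165)<40)&(W[:,2]>145)&(W[:,2]<158)
print('post',m.sum(),W[m].mean(0),W[m].min(0),W[m].max(0))
p,d=snap('scene','sc6.png');ys,xs=np.nonzero(d>0);W=w('scene',np.c_[xs,ys],d)
near=(abs(W[:,0]-545)<60)&(abs(W[:,1]-23)<60)
m=near&(W[:,2]>168)&(W[:,2]<180);print('scene knob',m.sum(),W[m].mean(0))
E
```

```text
clock: 10.77
eef_pos: [506.5, 8.8, 113.6]
ee_rot: [-3.139, 0.082, -0.001]
ft_force: [-4.8, 8.6, 10.3]
width: 0.21
clock: 11.77
eef_pos: [507.4, 7.0, 204.4]
ee_rot: [3.14, -0.084, 0.005]
ft_force: [0.3, 0.8, -0.3]
width: 1.002
[507.3967456    7.00579488 204.43186133] [ 0.27452752  0.82930254 -0.27122791] 1.001569254874995
knob [505.98052329  11.12042232 175.92862995] (544.93115234375, 24.601547241210938) 56.769649505615234 -338.008852958289
post 56 [ 504.77264533 -150.85748126  147.63454268] [ 497.9070335  -152.59791426  145.28427217] [ 513.25680997 -149.35111363  151.06599493]
scene knob 82 [509.02299533   7.18824848 173.88762792]
```

View pics/wr6.png

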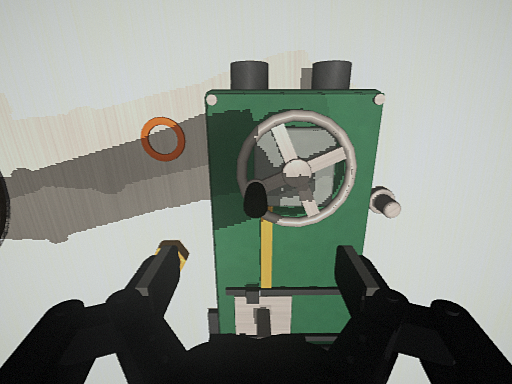

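View pics/sc6.png

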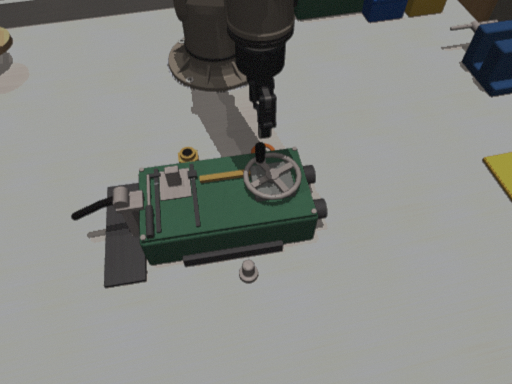

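The wheel reads about 6.28 + 0.38 ≈ 6.67 rad, which is at the stop. The bolt has drawn back from the plate: in the scene view the brass bar now starts at about (200, 179) px. Next I'll go to the shutter post at (505.5, -165).

```bash
python3 -m crank '[{"slide":[-0.002,-0.12,0],"delta_rot":[0,0,0],"grip":-1},{"slide":[-0.003,-0.24,0],"delta_rot":[0,0,0],"grip":-1},{"slide":[-0.003,-0.36,0],"delta_rot":[0,0,0],"grip":-1},{"slide":[-0.003,-0.48,0],"delta_rot":[0,0,0],"grip":-1},{"slide":[-0.003,-0.573,0],"delta_rot":[0,0,0],"grip":-1},{"slide":[-0.003,-0.573,0],"delta_rot":[0,0,0],"grip":-1},{"slide":[-0.003,-0.573,-0.1],"delta_rot":[0,0,0],"grip":-1},{"slide":[-0.003,-0.573,-0.2],"delta_rot":[0,0,0],"grip":-1},{"slide":[-0.003,-0.573,-0.3],"delta_rot":[0,0,0],"grip":-1},{"slide":[-0.003,-0.573,-0.376],"delta_rot":[0,0,0],"grip":-1},{"slide":[-0.003,-0.573,-0.376],"delta_rot":[0,0,0],"grip":-1},{"slide":[-0.003,-0.573,-0.376],"delta_rot":[0,0,0],"grip":-1}]'
python3 -m crank '[{"slide":[0,0,0],"delta_rot":[0,0,0],"grip":1},{"slide":[0,0,0],"delta_rot":[0,0,0],"grip":1},{"slide":[0,0,0],"delta_rot":[0,0,0],"grip":1},{"slide":[0,0,0],"delta_rot":[0,0,0],"grip":1},{"slide":[0,0,0],"delta_rot":[0,0,0],"grip":1},{"slide":[0,0,0],"delta_rot":[0,0,0],"grip":1},{"slide":[0,0,0],"delta_rot":[0,0,0],"grip":1},{"slide":[0,0,0],"delta_rot":[0,0,0],"grip":1},{"slide":[0,0,0],"delta_rot":[0,0,0],"grip":1},{"slide":[0,0,0],"delta_rot":[0,0,0],"grip":1}]' 60
python3 - <<'E'
from h import *
s,p,P,W=wrist('wr7.png')
print(s['eef_pos'],s['ft_force'],s['width'])
snap('scene','sc7.png');a=cv2.imread('pics/sc7.png');cv2.imwrite('pics/sc7z.png',cv2.resize(a[100:260,100:300],(750,600)))
E
```

```text
clock: 12.87
eef_pos: [504.5, -164.2, 88.9]
ee_rot: [-3.139, 0.083, 0.005]
ft_force: [0.2, -1.3, 0.8]
width: 0.999
clock: 13.7
eef_pos: [506.0, -164.9, 90.8]
ee_rot: [3.14, -0.084, 0.001]
ft_force: [-1.7, 0.2, 7.0]
width: 0.176
[ 505.97034446 -164.94625727   90.75727098] [-1.69732733  0.17409112  7.00762373] 0.1764632388620082
```

View pics/wr7.png

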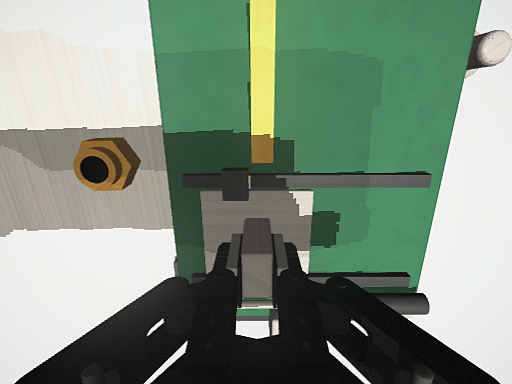

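View pics/sc7z.png

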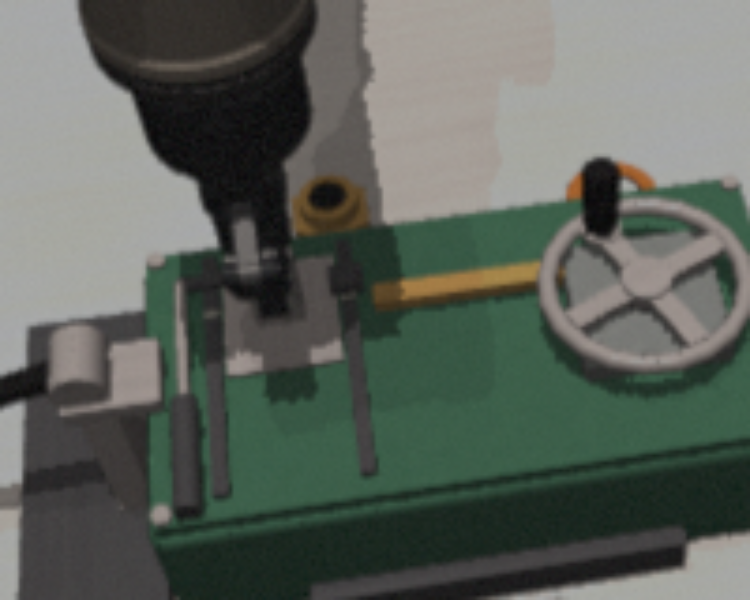

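The post is gripped (15 mm) and the bolt is clear. I'll slide +30 mm along case x.

```bash
python3 -m crank '[{"slide":[0.017,-0.001,0],"delta_rot":[0,0,0],"grip":1},{"slide":[0.034,-0.002,0],"delta_rot":[0,0,0],"grip":1},{"slide":[0.05,-0.003,0],"delta_rot":[0,0,0],"grip":1},{"slide":[0.067,-0.003,0],"delta_rot":[0,0,0],"grip":1},{"slide":[0.084,-0.004,0],"delta_rot":[0,0,0],"grip":1},{"slide":[0.102,-0.005,0],"delta_rot":[0,0,0],"grip":1},{"slide":[0.102,-0.005,0],"delta_rot":[0,0,0],"grip":1},{"slide":[0.102,-0.005,0],"delta_rot":[0,0,0],"grip":1},{"slide":[0.102,-0.005,0],"delta_rot":[0,0,0],"grip":1},{"slide":[0.102,-0.005,0],"delta_rot":[0,0,0],"grip":1},{"slide":[0.102,-0.005,0],"delta_rot":[0,0,0],"grip":1},{"slide":[0.102,-0.005,0],"delta_rot":[0,0,0],"grip":1}]'
python3 - <<'E'
from h import *
s,p,P,W=wrist('wr8.png')
print(s['eef_pos'],s['ft_force'],s['width'])
m=(W[:,2]>143)&(W[:,2]<153)&(abs(W[:,1]+160)<12)&(abs(W[:,0]-530)<40)
print('post',m.sum(),W[m].mean(0),W[m].min(0),W[m].max(0))
snap('scene','sc8.png');a=cv2.imread('pics/sc8.png');cv2.imwrite('pics/sc8z.png',cv2.resize(a[100:260,100:300],(750,600)))
E
```

```text
clock: 14.8
eef_pos: [535.5, -166.5, 90.7]
ee_rot: [3.14, -0.084, -0.002]
ft_force: [-9.3, 0.6, 13.4]
width: 0.176
[ 535.4764847  -166.47476481   90.70116829] [-9.26983074  0.55014384 13.36463261] 0.17609452063212216
post 1945 [ 535.72168057 -158.97921364  149.72467657] [ 514.69756161 -171.99345724  143.01517408] [ 556.93310468 -151.34258455  152.98295613]
```

View pics/wr8.png

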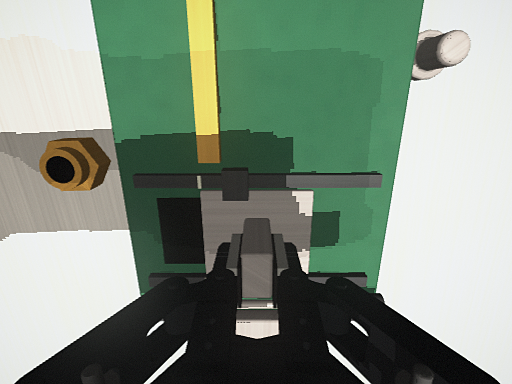

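View pics/sc8z.png

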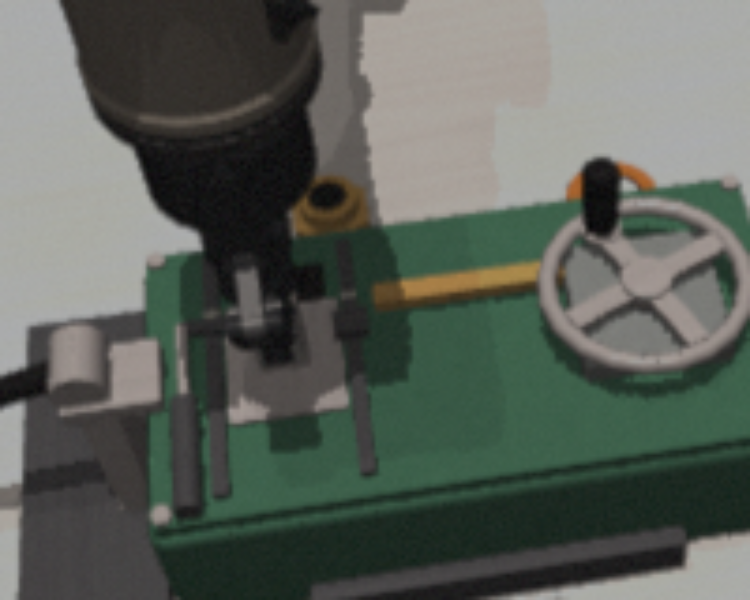

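The shutter is 29.5 mm open. The wrist view shows the plate's -x edge (201 px) at the white rail line (200 px), and the spring pull of 9.3 N fits half travel. One short hold to confirm it's steady, then I'll hand in.

```bash
python3 -m crank '[{"slide":[0,0,0],"delta_rot":[0,0,0],"grip":1},{"slide":[0,0,0],"delta_rot":[0,0,0],"grip":1},{"slide":[0,0,0],"delta_rot":[0,0,0],"grip":1},{"slide":[0,0,0],"delta_rot":[0,0,0],"grip":1},{"slide":[0,0,0],"delta_rot":[0,0,0],"grip":1},{"slide":[0,0,0],"delta_rot":[0,0,0],"grip":1}]'
python3 - <<'E'
from h import *
print(order.finish_job())
E
```

```text
clock: 15.4
eef_pos: [535.5, -166.5, 90.7]
ee_rot: [3.14, -0.084, -0.002]
ft_force: [-9.4, 1.2, 14.3]
width: 0.182
the job is handed in; nothing more can be done
None
```

I wound the handwheel by its knob to about 6.67 rad, at its stop, and the bolt came clear. I then gripped the shutter post, slid it to half travel, and handed the job in at 15.4 s while still holding it.

**Last checks, all good:**
- **Shutter:** it moved 29.5 mm, and the plate edge stands at the white rail line. The arm stood still over the final half second.
- **Force:** the spring pulled with 9.4 N, as expected at half travel, and the grip was set to 60 N.
- **Wheel:** the last scene picture shows the knob still at its wound position.
- **Loose parts:** the nut, plug and gasket look untouched in the pictures. I didn't re-measure where they are.

**What disagreed:**
- **Fingertip height:** the first grip on the knob closed on nothing. Both cameras then showed the real fingertips about 30–35 mm above the reported TCP, so I worked about 33 mm lower from then on.
- **Wheel angle:** the wrist and scene cameras differ by about 3–4 mm on where the knob ended up. Either reading puts the wheel well past 6.1 rad.

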